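# Put the cap driver's battery on charge

## Robot

A 7-joint arm with a two-finger parallel gripper is mounted at the origin on a cart in front of the work surface, level with it; the furniture and walls round the work are solid. World frame = base frame: x ahead of the robot, y to its left, z up, the work surface at z = 0. Lengths are in m, angles in degrees, forces in N, time in s.
With the tool pointing down it reaches from about 0.425 to 0.875 m from the base axis. Payload 4.7 kg.
Tool frame: the origin (TCP) lies at the very end of the fingers, on their centre line; the grasp point (between the pads) lies 19 mm behind it; y points along the fingers, z is the direction in which the jaws open and shut, and the axes are right-handed (so a half turn about y gives the same grasp; the last joint's range is limited). The gripper opens to 87 mm and grips with 3 to 60 N. Pads are 19 mm wide; open, the fingers measure 117 mm over their backs; the gripper's body (75 mm by 190 mm) begins 51 mm behind the grasp point.
Start: joints at [-66.973, 18.392, -4.016, 83.108, 1.295, 78.541, -3.26], TCP at [0.246, 0.602, 0.223] pointing down, gripper open.
Joint ranges: [-163.93, 163.93], [-17.29, 119.83], [-79.2, 71.16], [3.27, 140.29], [-89.18, 269.18], [5.43, 117.66], [-154.24, 154.24]. Speed limits (degrees/s): [147.25, 147.25, 180, 180, 180, 180, 180].

## Interface

Orientations are given as [roll, pitch, yaw] about the fixed x, y, z axes, in that order (R = Rz(yaw) Ry(pitch) Rx(roll)).
In Python, from cell import env gives the robot as it stands.
- The arm moves only by the shell command python3 -m pendant 'ROWS' [FORCE]. ROWS is JSON, one flat list of numbers, 7 for each row, row after row: the shift along the world's x, y, z in units of 40 mm (1.0 is 40 mm), then the turn, a rotation vector about the world's x, y, z in units of 10 degrees (1.0 is 10 degrees), then the finger opening in mm, from 0 to 87. In form: [x, y, z, wx, wy, wz, jaw, x, y, z, wx, wy, wz, jaw, ...]. A call has 1 to 10 rows; each row shifts and turns the commanded pose from where the row before left it; what a row does not reach is not made up. A row lasts 1/8 s, in which the tool goes at most 62.5 mm and 10.7 degrees, less where a joint would pass 70% of its speed; a pose out of reach is approached as far as the arm can. A call is refused whole if a number of a shift passes 1 or a number of a turn 1, either way. A call with a gripper value outside its range is refused whole. The fingers move at their own pace and stop on an object; FORCE is the grip in N (left out, the last holds). Time passes only in rows, so rows that do not move let the fingers close. It gives the time, the measured TCP pose, the force and the opening at its end, in the units of the state.
- env.get_obs(): the state, without advancing time (a new reading comes with each control period).
- env.read_camera(name): name is "side" or "top" or "wrist"; returns a dict with "image" (480x640x3 uint8, red, green, blue), "fx", "fy", "cx", "cy" (pixels), "cam_to_world" (4x4, takes a point from camera to world coordinates). Camera axes: x right, y up, looking along -z (the intrinsics and any distortion apply to the point x, -y, -z); pixel columns grow to the right and rows downward; lengths in m; the calibration is good to about 2 mm. A picture is of the moment at which its call begins. There is no depth.
- env.sign_off(): hands the job in, once; it reports no verdict.
The state is a dict: "time_s": time; "qpos": joint angles; "joint_velocities": joint speeds; "effort": joint torques, N m; "tool_pos": TCP position; "tool_rot": TCP orientation; "force": force on the tool from outside, world axes, zero at the start; "wrist_torque": the same for the moment, N m; "grip_width": finger opening in m.
Only numpy, scipy, OpenCV 4.12 (cv2) and the standard library are available. Lean on these libraries where they do the work, as an engineer would, in place of code of your own. Each camera call takes 0.05 s, during which the arm holds its last target.

## Task

The cordless cap driver leaning in its bench stand has a flat battery. Squeeze the two blue buttons on the sides of the battery pack together, draw the pack straight out of the handle, and slide it upright into the desk charger, its ridge in the charger's notch, pressed fully home before you let go. Leave the bottles standing where they are.

Things in the scene. Friction and masses are not known exactly. Their poses are not given: they have to be found in the camera images.
- driver: White cordless cap driver, fixed in a grey bench stand (base 158 x 84 mm), chuck down, handle end up, leaning 32 degrees towards the stand's front. Origin: centre of the handle's open end, 168 mm above the worktop. z: along the handle and out of it, the way the pack is drawn; y: across, through the buttons; -x: the handle's lower side. Handle 48 (y) x 36 (x) mm outside.
- driver_mouth (a point): Centre of the handle's open end, same axes as driver. The socket below it is 68 mm deep, with 0.8 mm to spare on each side of the pack; the pack's foot starts 64 mm inside and its flange sits on the handle's end.
- pack_grip (a point): Loose dark grey stick battery pack, 108 mm long, 150 g: point midway between its two blue buttons, 92 mm from the foot, 1 mm off the axis to -x. z: from foot to head; y: through the buttons; -x: side of the key ridge; in the driver these agree with the driver's. Buttons 16 (x) x 24 (z) mm, centred here; 43 mm over both when free, 35 mm when fully in. Head 32 (y) x 26 (x) mm, ends 16 mm above.
- pack_foot (a point): Centre of the pack's lower end; pack axes. Shank above it 34 (y) x 18 (x) mm, with a ridge 18 mm wide and 4 mm proud on its -x face from 7 mm up. The lowest 5 mm are 2 mm slimmer on each side. Black catches, one piece with the buttons, stand 3 mm out of the +y and -y sides at 50 to 57 mm. Flange 44 (y) x 31 (x) mm at 64 to 67.5 mm, so 24 mm below the grip point.
- button_left (a joint): Travel of the button on the pack's +y side, m: 0 free, grows inwards to 0.004 at its stop. Spring force 4 N at the start, 11 N at the stop. Its catch holds the pack in the handle until it is in by 0.002 to 0.003; both buttons must be in at once while the pack is drawn. It springs back when let go.
- button_right (a joint): The same for the button on the pack's -y side.
- charger: Fixed desk charger: white tower 50 (x) x 64 (y) mm, 54 mm high, on a black base 90 x 88 x 12 mm, with a lower hump on its +x side. Origin on the worktop under the middle of its well; z up. The well is upright, 36 (y) x 20 (x) mm, with a notch 20 mm wide and 4 mm deep in its -x wall for the ridge (blue marks beside it): the pack enters only with its x along the charger's x.
- charger_mouth (a point): Centre of the well's mouth, 54 mm above the worktop; charger axes. The pack has 1 mm to spare on each side; the +y and -y edges of the mouth are bevelled.
- charger_floor (a point): Centre of the well's floor, 42 mm below the mouth and 12 mm above the worktop; charger axes. The pack's foot rests here when home, the pack then standing 66 mm above the mouth.
- bottle_bench1_centre (a point): Bystander: white capped bottle, 43 mm across and 98 mm tall, standing alone between stand and charger. Point on its axis 45 mm up; z along the bottle.
- bottle_bench2_centre (a point): Bystander: white capped bottle, 43 mm across and 98 mm tall, standing behind. Point on its axis 45 mm up; z along the bottle.
- bottle_bench3_centre (a point): Bystander: white capped bottle, 43 mm across and 98 mm tall, standing behind, on the right. Point on its axis 45 mm up; z along the bottle.
Mind the look-alikes: they are no part of the job. Leave any pink look-alike of the part that bears pack_grip alone.

How it is judged:
By the outcome, as a careful person would: the job done as asked, in the order asked, and still so for the second after the job is handed in, with the robot touching nothing.
It also fails if it takes over 42 s, if anything falls off the work surface, if the arm or the gripper's body presses on something with over 40 N, if the wrist force passes 120 N, or if a joint passes its speed limit or range.

## Working session

There is one attempt and no reset: what is moved stays moved. The work goes in short steps, Python scripts to look and compute and a shell command to move; the robot and the scene stay as the last step left them, time stands still between calls to the robot, and variables do not carry over. Pictures are saved under pics/ and viewed, and the job is handed in when it is done.

```bash
ls; mkdir -p pics; cat > h.py <<'E'
import cv2,numpy as np,json
from cell import env
def snap(n,f):
    d=env.read_camera(n); cv2.imwrite(f'pics/{f}.png',cv2.cvtColor(d['image'],cv2.COLOR_RGB2BGR))
    m={k:(np.array(v).tolist()) for k,v in d.items() if k!='image'}
    json.dump(m,open(f'pics/{f}.json','w')); return d
E
python3 - <<'E'
from h import *
for n in ['side','top','wrist']:
    d=snap(n,n+'0'); print(n,[k for k in d],d['fx'],d['cx'],d['cy'],np.round(d['cam_to_world'],3).tolist())
print(env.get_obs())
E
```

```text
pics
side ['image', 'fx', 'fy', 'cx', 'cy', 'cam_to_world'] 591.390702824995 314.8363269761824 237.96705717469248 [[-0.997, 0.044, -0.055, 0.548], [-0.071, -0.671, 0.738, 0.456], [-0.005, 0.74, 0.673, 0.706], [0.0, 0.0, 0.0, 1.0]]
top ['image', 'fx', 'fy', 'cx', 'cy', 'cam_to_world'] 583.629860074176 325.350382085015 233.3620340871436 [[-0.014, 0.999, -0.042, 0.529], [-1.0, -0.013, 0.023, -0.17], [0.022, 0.042, 0.999, 1.032], [0.0, 0.0, 0.0, 1.0]]
wrist ['image', 'fx', 'fy', 'cx', 'cy', 'cam_to_world'] 342.4924482304962 321.20161907412455 239.45477091536938 [[0.378, -0.882, -0.283, 0.168], [0.926, 0.359, 0.117, 0.632], [-0.001, -0.306, 0.952, 0.383], [0.0, 0.0, 0.0, 1.0]]
{'time_s': 0.15, 'qpos': array([-66.9738043 ,  18.42985258,  -4.01716288,  83.15634013,
         1.29424594,  78.53990632,  -3.26056615]), 'joint_velocities': array([ 0.0697925 , -0.12060695,  0.04371573, -0.22774322,  0.04203738,
        0.01452701, -0.08808043]), 'effort': array([-1.47646188e-04, -4.91793752e+01, -4.04827651e-01, -3.12878144e+01,
       -6.40530582e-02,  4.05085646e-02,  1.13762815e-04]), 'tool_pos': array([0.24566274, 0.60136492, 0.22172871]), 'tool_rot': array([-9.00809225e+01, -3.61936818e-03, -2.22160235e+01]), 'force': array([-0.02250488, -0.36714777, -0.83678623]), 'wrist_torque': array([ 0.01444144,  0.01451765, -0.04494787]), 'grip_width': 0.08689943780591519}
```

View pics/side0.png

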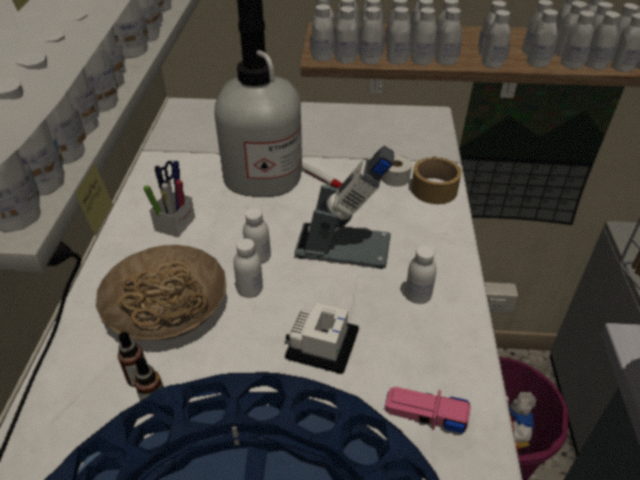

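View pics/top0.png

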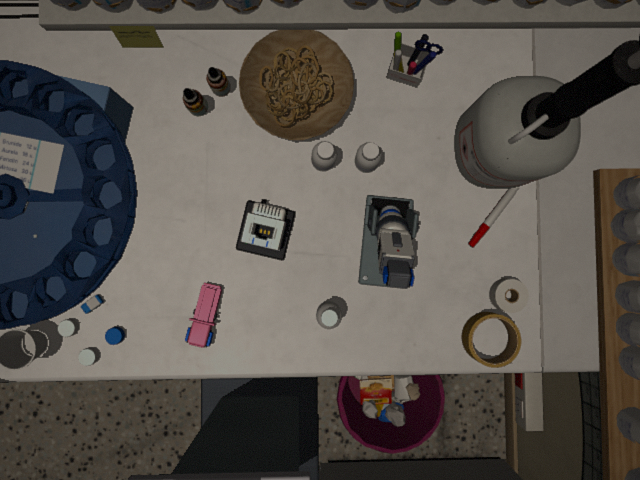

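View pics/wrist0.png

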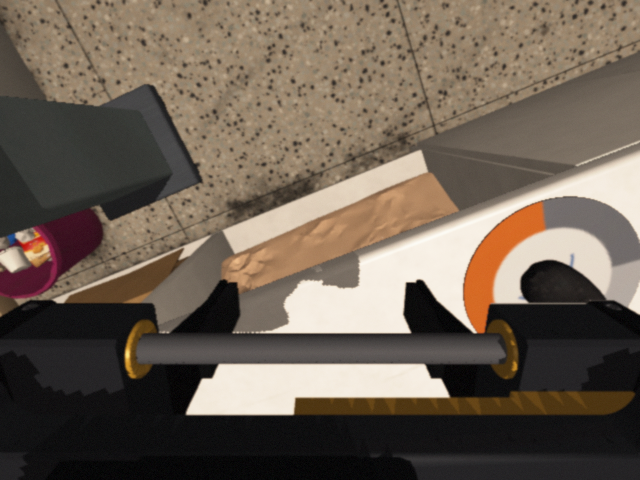

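```bash
python3 - <<'E'
import cv2
t=cv2.imread('pics/top0.png');s=cv2.imread('pics/side0.png')
a=cv2.resize(t[185:295,230:430],None,fx=4,fy=4,interpolation=cv2.INTER_CUBIC);cv2.imwrite('pics/tc.png',a)
a=cv2.resize(s[140:370,270:450],None,fx=2.6,fy=2.6,interpolation=cv2.INTER_CUBIC);cv2.imwrite('pics/sc.png',a)
E
```

```text
(no output)
```

View pics/tc.png

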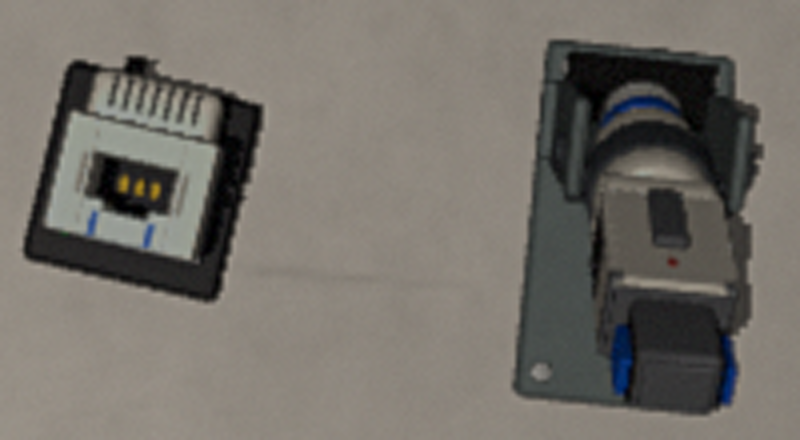

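View pics/sc.png

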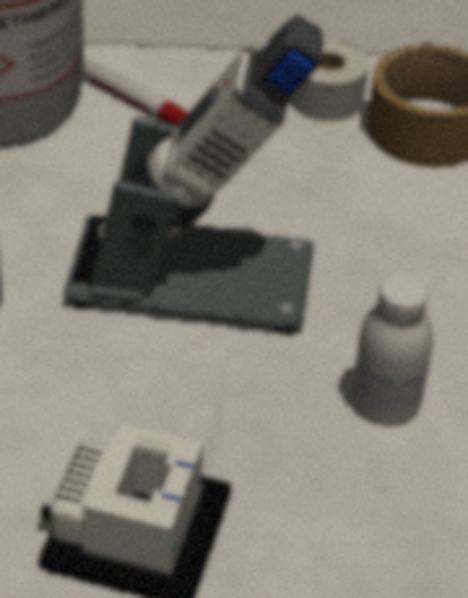

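```bash
cat >> h.py <<'E'
def ray(f,u,v):
    m=json.load(open(f'pics/{f}.json')); T=np.array(m['cam_to_world'])
    d=T[:3,:3]@np.array([(u-m['cx'])/m['fx'],-(v-m['cy'])/m['fy'],-1]); return T[:3,3],d/np.linalg.norm(d)
def tri(*obs):
    A=np.zeros((3,3));b=np.zeros(3);R=[ray(*o) for o in obs]
    for o,d in R:
        P=np.eye(3)-np.outer(d,d);A+=P;b+=P@o
    x=np.linalg.solve(A,b);return x,[float(np.linalg.norm((np.eye(3)-np.outer(d,d))@(x-o))*1000) for o,d in R]
def atz(f,u,v,z):
    o,d=ray(f,u,v);return o+d*(z-o[2])/d[2]
def proj(f,p):
    m=json.load(open(f'pics/{f}.json')); T=np.array(m['cam_to_world']);c=np.linalg.inv(T)@np.append(p,1)
    return [m['cx']+m['fx']*c[0]/-c[2],m['cy']+m['fy']*c[1]/c[2]]
E
python3 - <<'E'
from h import *
np.set_printoptions(precision=4,suppress=True)
print('btnL',tri(('top0',385.5,275),('side0',381.5,167.7)))
print('grip',atz('top0',398.8,276.2,.192))
print('mouthc',atz('top0',263.8,230,.054), tri(('top0',263.8,230),('side0',270+147/2.6,140+470/2.6)))
f=lambda x,y:(230+x/4,185+y/4)
for n,p,z in [('cb1',(75,62),.012),('cb2',(262,103),.012),('cb3',(215,300),.012),('cb4',(25,258),.012),('st1',(552,42),.01),('st3',(517,390),.01),('st2',(733,60),.02)]:
    print(n,atz('top0',*f(*p),z))
for u,v in [(329,313),(324,154),(369,155)]: print('bot',atz('top0',u,v,.098))
E
```

```text
btnL (array([ 0.5023, -0.2757,  0.1867]), [0.23574106601042788, 0.23574106601057515])
grip [ 0.5006 -0.2943  0.192 ]
mouthc [ 0.5766 -0.0894  0.054 ] (array([ 0.5749, -0.089 ,  0.0498]), [1.9943651084070455, 1.9943651084070004])
cb1 [ 0.6307 -0.0601  0.012 ]
cb2 [ 0.6117 -0.1416  0.012 ]
cb3 [ 0.5259 -0.1201  0.012 ]
cb4 [ 0.5453 -0.0376  0.012 ]
st1 [ 0.6372 -0.2695  0.01  ]
st3 [ 0.4846 -0.2515  0.01  ]
st2 [ 0.6273 -0.3475  0.02  ]
bot [ 0.4407 -0.1954  0.098 ]
bot [ 0.6958 -0.1911  0.098 ]
bot [ 0.6935 -0.2637  0.098 ]
```

```bash
python3 -m pendant '[0,0,1,0,0,0,87, 0,0,1,0,0,0,87, 0.4,-1,0.8,0,0,0.1,87, 0.4,-1,0.8,0,0,0.1,87, 0.4,-1,0.8,0,0,0.1,87, 0.4,-1,0,0,0,0.1,87, 0.4,-1,0,0,0,0.1,87, 0.4,-1,0,0,0,0.1,87, 0.4,-1,0,0,0,0.1,87, 0.4,-1,0,0,0,0.1,87]' 20
```

```text
time_s: 1.4
tool_pos: [0.3741, 0.2802, 0.3984]
tool_rot: [-90.0, 0.0, -14.2]
force: [-0.1, -0.1, 0.9]
grip_width: 0.0872
```

Next to (0.48,-0.09,0.27) for a charger view.

```bash
python3 -m pendant '[0.3,-1,0,0,0,0,87, 0.3,-1,0,0,0,0,87, 0.3,-1,0,0,0,0,87, 0.3,-1,-0.3,0,0,0,87, 0.3,-1,-0.5,0,0,0,87, 0.3,-1,-0.5,0,0,0,87, 0.3,-1,-0.5,0,0,0,87, 0.3,-1,-0.5,0,0,0,87, 0.2,-1,-0.5,0,0,0,87, 0,-0.2,-0.4,0,0,0,87]'
python3 -m pendant '[0,0,0,0,0,0,87]'
python3 - <<'E'
from h import *
snap('wrist','w1');print(env.get_obs()['qpos'])
E
```

```text
time_s: 2.65
tool_pos: [0.4774, -0.0894, 0.2697]
tool_rot: [-90.0, 0.0, -14.5]
force: [-0.8, 0.3, 0.8]
grip_width: 0.087
time_s: 2.78
tool_pos: [0.4769, -0.0859, 0.2694]
tool_rot: [-90.0, 0.2, -14.3]
force: [-0.5, -0.3, 0.6]
grip_width: 0.0867
[-32.13695816  -5.13788268  37.1044726  102.61377684   3.09094712
  81.55716226  80.24899879]
```

View pics/w1.png

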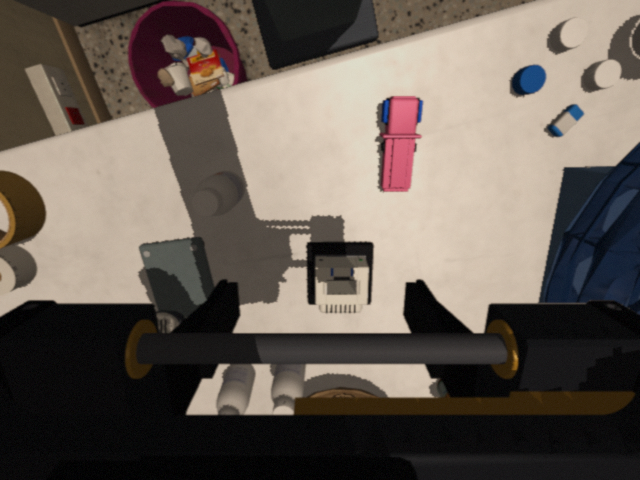

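```bash
python3 - <<'E'
import cv2
t=cv2.imread('pics/w1.png')
a=cv2.resize(t[235:320,295:385],None,fx=7,fy=7,interpolation=cv2.INTER_CUBIC);cv2.imwrite('pics/w1c.png',cv2.convertScaleAbs(a,alpha=1.6))
E
```

```text
(no output)
```

View pics/w1c.png

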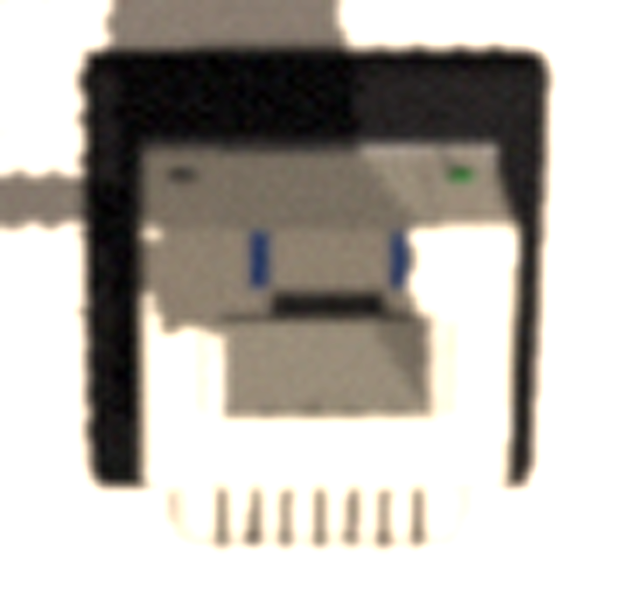

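```bash
python3 - <<'E'
from h import *
np.set_printoptions(precision=4,suppress=True)
g=lambda x,y:(295+x/7,235+y/7)
f=lambda x,y:(230+x/4,185+y/4)
for n,p in [('c',(329,364)),('wl',(228,364)),('wr',(430,364)),('notchL',(272,303)),('notchR',(382,303)),('towerNL',(143,227)),('towerNR',(518,227)),]: print(n,atz('w1',*g(*p),.054))
for n,p in [('b',(88,52)),('b',(545,52)),('b',(100,483)),('b',(528,483))]: print(n,atz('w1',*g(*p),.012))
# heights: blue marks
print(tri(('w1',*g(258,258)),('top0',*f(148,236))),tri(('w1',*g(398,258)),('top0',*f(94,222))))
print(tri(('w1',*g(329,364)),('top0',263.8,230)), np.array(env.get_obs()['tool_rot']))
# refine top well: 
E
```

```text
c [ 0.5765 -0.086   0.054 ]
wl [ 0.5723 -0.1029  0.054 ]
wr [ 0.5808 -0.0691  0.054 ]
notchL [ 0.563  -0.0929  0.054 ]
notchR [ 0.5676 -0.0746  0.054 ]
towerNL [ 0.544  -0.1108  0.054 ]
towerNR [ 0.5596 -0.0492  0.054 ]
b [ 0.5245 -0.1168  0.012 ]
b [ 0.5451 -0.0354  0.012 ]
b [ 0.6105 -0.1374  0.012 ]
b [ 0.6311 -0.0564  0.012 ]
(array([ 0.5534, -0.0938,  0.0555]), [0.7878587580696441, 0.7878587580697186]) (array([ 0.5595, -0.0711,  0.0547]), [1.0026454445028552, 1.0026454445029005])
(array([ 0.5772, -0.0877,  0.0514]), [1.5668197958204806, 1.566819795820508]) [-89.9703   0.0627 -14.1503]
```

```bash
python3 -m pendant '[-0.2,-0.7,0.2,0,0,0.76,87, -0.2,-0.86,0.1,-0.075,-0.636,0,87, -0.2,-0.86,0.1,-0.075,-0.636,0,87, -0.2,-0.86,0.1,-0.075,-0.636,0,87, -0.1,-0.86,0.1,-0.075,-0.636,0,87, -0.1,-0.86,0.05,-0.075,-0.636,0,87, 0,0,0,0,0,0,87, 0,0,0,0,0,0,87]'
python3 - <<'E'
from h import *
snap('wrist','w2');o=env.get_obs();print(o['qpos'],o['tool_rot'])
E
```

```text
time_s: 3.82
tool_pos: [0.4462, -0.2219, 0.2957]
tool_rot: [-88.9, -21.5, -6.2]
force: [-1.0, 0.3, -0.0]
grip_width: 0.0872
[ 18.85940992 -17.25766666   9.19096313 113.44174172  -6.90590255
  64.14525584 114.14569686] [-88.89118497 -21.50754078  -6.12518034]
```

View pics/w2.png

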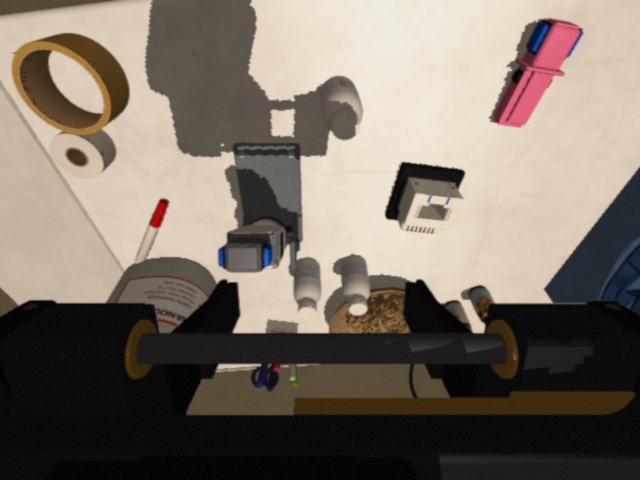

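```bash
python3 -m pendant '[0.3,-0.7,0.1,0.055,0.475,0,87, 0.3,-0.7,-0.3,0.055,0.475,0,87, 0.13,-0.35,-0.3,0,0,0,87, 0,0,0,0,0,0,87, 0,0,0,0,0,0,87]'
python3 - <<'E'
from h import *
d=snap('wrist','w3');o=env.get_obs();print(o['qpos'],o['tool_rot'],o['tool_pos'],proj('w3',o['tool_pos']))
a=d['image'][:,:,::-1]
t=a[150:320,140:420];cv2.imwrite('pics/w3c.png',cv2.resize(t,None,fx=2.8,fy=2.8,interpolation=cv2.INTER_CUBIC))
t=cv2.imread('pics/w2.png')[210:290,200:320];cv2.imwrite('pics/w2c.png',cv2.resize(t,None,fx=6,fy=6,interpolation=cv2.INTER_CUBIC))
E
```

```text
time_s: 4.5
tool_pos: [0.4746, -0.2916, 0.2754]
tool_rot: [-88.8, -12.0, -6.3]
force: [0.0, 0.0, 0.7]
grip_width: 0.0871
[ 20.18057884  -2.3093428   12.58620497 101.27137027  -6.20613519
  70.82671267 118.15169953] [-88.84671198 -12.00523801  -6.29029309] [ 0.47456485 -0.29196677  0.27581476] [np.float64(322.4303101005931), np.float64(299.29900613678274)]
```

View pics/w3.png

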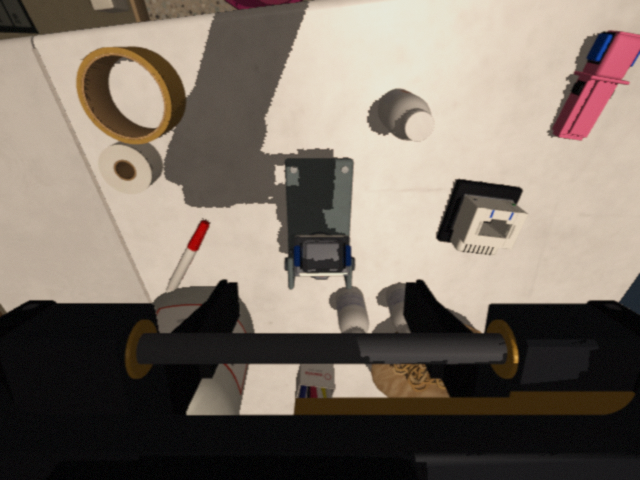

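View pics/w2c.png

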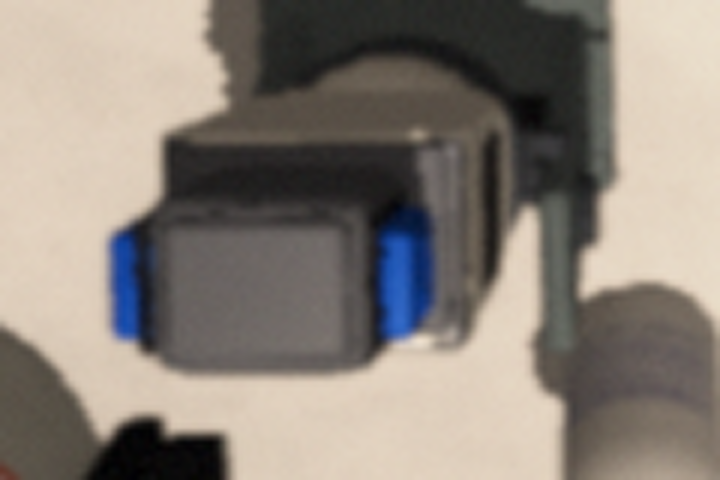

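```bash
python3 - <<'E'
import cv2
t=cv2.imread('pics/w3.png')[220:290,270:370];cv2.imwrite('pics/w3c.png',cv2.resize(t,None,fx=8,fy=8,interpolation=cv2.INTER_CUBIC))
E
```

```text
(no output)
```

View pics/w3c.png

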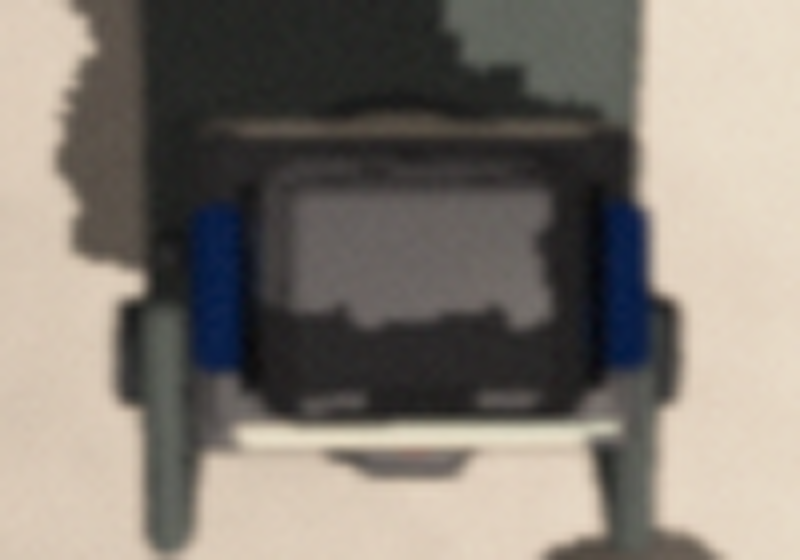

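```bash
python3 - <<'E'
from h import *
np.set_printoptions(precision=4,suppress=True)
w2=lambda x,y:('w2',200+x/6,210+y/6)
w3=lambda x,y:('w3',270+x/8,220+y/8)
tp=lambda x,y:('top0',230+x/4,185+y/4)
sd=lambda x,y:('side0',270+x/2.6,140+y/2.6)
print('headtop c',tri(w2(262,287),w3(427,290)))
for n,a,b in [('tl',(155,205),(255,165)),('tr',(375,210),(600,165)),('bl',(160,362),(265,410)),('br',(372,365),(592,410))]: print(n,tri(w2(*a),w3(*b)))
print('headtop c +top',tri(w2(262,287),w3(427,290),tp(672,384)))
z=np.array([-.526,.062,.848]);x=np.array([.843,-.099,.53]);y=np.array([.117,.993,0])
for g in ([.500,-.294,.192],):
    g=np.array(g); 
    print('headtop',g+16*z/1e3+x/1e3)
    for s in (1,-1):
        for k in (-12,0,12):
            p=g+s*.0215*y+k/1e3*z; print(s,k,'w2',[(proj('w2',p)[0]-200)*6,(proj('w2',p)[1]-210)*6],'w3',[(proj('w3',p)[0]-270)*8,(proj('w3',p)[1]-220)*8],'top',[(proj('top0',p)[0]-230)*4,(proj('top0',p)[1]-185)*4],'side',[(proj('side0',p)[0]-270)*2.6,(proj('side0',p)[1]-140)*2.6])
E
```

```text
headtop c (array([ 0.4962, -0.2918,  0.2004]), [0.10739264281303684, 0.10739264281294499])
tl (array([ 0.4868, -0.3066,  0.191 ]), [0.36298264539126407, 0.3629826453911981])
tr (array([ 0.4874, -0.2745,  0.1961]), [0.13291070344782976, 0.13291070344781952])
bl (array([ 0.5051, -0.308 ,  0.2044]), [0.12501003884839057, 0.1250100388483073])
br (array([ 0.507 , -0.2776,  0.2068]), [0.1552557305121442, 0.15525573051203548])
headtop c +top (array([ 0.4944, -0.2913,  0.2027]), [0.40519472745879936, 0.4541368775847109, 0.19815352811195044])
headtop [ 0.4924 -0.2931  0.2061]
1 -12 w2 [np.float64(422.14605608993304), np.float64(255.21287326900915)] w3 [np.float64(614.9418762478376), np.float64(276.71275150087354)] top [np.float64(613.6127376614706), np.float64(342.3080182031747)] side [np.float64(277.5324723679399), np.float64(80.89151769250576)]
1 0 w2 [np.float64(411.94209362689514), np.float64(268.92619538281417)] w3 [np.float64(627.2335348190863), np.float64(277.41587384927857)] top [np.float64(615.3046122325827), np.float64(360.5077718829416)] side [np.float64(289.76511828896525), np.flo
[... 428 characters left out ...]
8848577)] top [np.float64(730.5791108374244), np.float64(354.37914585981116)] side [np.float64(285.50142116465156), np.float64(39.24138483648638)]
-1 0 w2 [np.float64(113.08713127503825), np.float64(269.14457395052574)] w3 [np.float64(181.67901421569832), np.float64(277.7040408601813)] top [np.float64(733.7213866831535), np.float64(372.7124652590596)] side [np.float64(297.38296510573406), np.float64(26.031443934244432)]
-1 12 w2 [np.float64(89.50793444812166), np.float64(284.06295752223105)] w3 [np.float64(173.98561718796554), np.float64(278.4907056918812)] top [np.float64(736.9426537619418), np.float64(391.5066517420769)] side [np.float64(309.46802394302773), np.float64(12.595234479278355)]
```

```bash
python3 -m pendant '[0.15,-0.01,-0.5,-0.11,0,0,87, 0.15,-0.01,-0.5,0,0,0,87, 0.15,-0.01,-0.5,0,0,0,87, 0.15,-0.01,-0.5,0,0,0,87, 0.14,-0.01,-0.53,0,0,0,87, 0,0,0,0,0,0,87]'
python3 - <<'E'
from h import *
from scipy.spatial.transform import Rotation as R
np.set_printoptions(precision=4,suppress=True)
o=env.get_obs();r=R.from_euler('xyz',o['tool_rot'],degrees=True).as_matrix();print(r);g=o['tool_pos']-.019*r[:,1];print('grasp pt',g,o['force'])
for n in('side','wrist','top'): snap(n,n+'4')
t=cv2.imread('pics/side4.png')[120:260,290:470];a=cv2.resize(t,None,fx=3,fy=3,interpolation=cv2.INTER_CUBIC)
b=cv2.imread('pics/wrist4.png')[200:300,240:400];b=cv2.resize(b,None,fx=3.4,fy=3.4,interpolation=cv2.INTER_CUBIC)
cv2.imwrite('pics/s4.png',a);cv2.imwrite('pics/w4.png',b)
E
```

```text
time_s: 5.3
tool_pos: [0.5032, -0.2941, 0.173]
tool_rot: [-89.9, -11.9, -6.1]
force: [0.5, -0.0, -0.6]
grip_width: 0.0868
[[ 0.9728  0.206   0.1064]
 [-0.1044 -0.0204  0.9943]
 [ 0.207  -0.9783  0.0016]]
grasp pt [ 0.4993 -0.2937  0.1916] [ 0.4672 -0.0412 -0.5504]
```

View pics/s4.png

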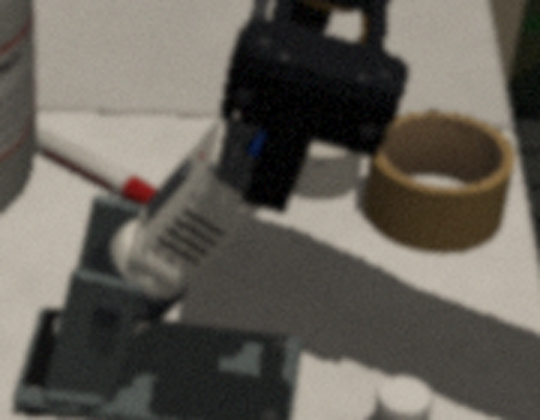

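View pics/w4.png

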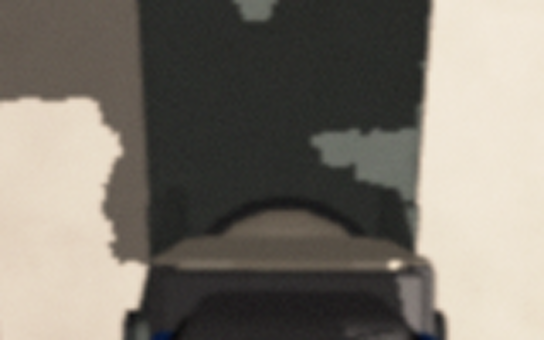

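```bash
python3 - <<'E'
from h import *
from scipy.spatial.transform import Rotation as R
o=env.get_obs();r=R.from_euler('xyz',o['tool_rot'],degrees=True).as_matrix()
P=lambda p:[round((proj('side4',p)[0]-290)*3),round((proj('side4',p)[1]-120)*3)]
for sx in(-1,1): print('tip',sx,P(o['tool_pos']+r@[sx*.0095,0,.0435]),P(o['tool_pos']+r@[sx*.0095,-.03,.0435]))
print('z- ',P(o['tool_pos']+r@[0,0,-.0435]))
z=np.array([-.526,.062,.848]);x=np.array([.843,-.099,.53]);y=np.array([.117,.993,0]);g=np.array([.501,-.2928,.1905])
for a,b in [(-8,-12),(8,-12),(8,12),(-8,12)]: print('btn',P(g+(a*x+b*z)/1e3+.0215*y))
E
```

```text
tip -1 [277, 194] [295, 147]
tip 1 [240, 183] [257, 136]
z-  [276, 91]
btn [271, 165]
btn [245, 149]
btn [273, 118]
btn [300, 135]
```

```bash
python3 -m pendant '[0.06,0.02,0,0,0,0,60, 0,0,0,0,0,0,30, 0,0,0,0,0,0,30, 0,0,0,0,0,0,30, 0,0,0,0,0,0,30]' 45
python3 -m pendant '[0,0,0,0,0,0,30, 0,0,0,0,0,0,30]' 45
python3 - <<'E'
from h import *
o=env.get_obs();print(o['tool_rot'],o['tool_pos'],o['force'],o['wrist_torque'],o['grip_width'])
snap('side','side5');snap('wrist','wrist5')
t=cv2.imread('pics/side5.png')[120:260,290:470];a=cv2.resize(t,None,fx=3,fy=3,interpolation=cv2.INTER_CUBIC)
cv2.imwrite('pics/s5.png',a)
E
```

```text
time_s: 6.08
tool_pos: [0.5065, -0.2944, 0.1738]
tool_rot: [-90.0, -12.0, -6.2]
force: [-0.7, 2.1, 0.1]
grip_width: 0.0446
time_s: 6.32
tool_pos: [0.5065, -0.2936, 0.174]
tool_rot: [-89.9, -12.0, -6.1]
force: [-2.7, 4.9, 4.7]
grip_width: 0.0321
[-89.88949507 -12.00281898  -6.13045058] [ 0.50648929 -0.29358072  0.17401421] [-2.69152604  4.87612934  4.74443815] [1.08045285 0.59925419 0.15048654] 0.03212726045819654
```

View pics/s5.png

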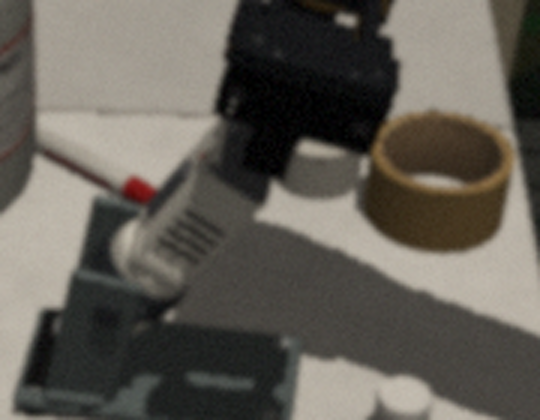

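View pics/wrist5.png

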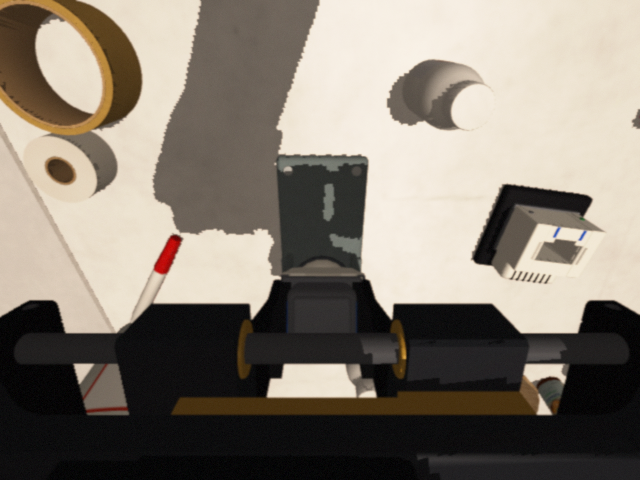

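```bash
python3 -m pendant '[-0.053,0.006,0.085,0,0,0,30, -0.053,0.006,0.085,0,0,0,30, -0.105,0.012,0.17,0,0,0,30, 0,0,0,0,0,0,30]' 45
python3 - <<'E'
from h import *
o=env.get_obs();print(o['tool_rot'],o['tool_pos'],o['force'],o['wrist_torque'],o['grip_width'],o['qpos'])
snap('side','side6')
t=cv2.imread('pics/side6.png')[120:260,290:470];a=cv2.resize(t,None,fx=3,fy=3,interpolation=cv2.INTER_CUBIC)
cv2.imwrite('pics/s6.png',a)
E
```

```text
time_s: 6.92
tool_pos: [0.4979, -0.2927, 0.1881]
tool_rot: [-89.9, -12.0, -6.1]
force: [0.0, 5.4, 1.0]
grip_width: 0.0318
[-89.90465592 -12.02723112  -6.12408289] [ 0.49788808 -0.29273766  0.18807026] [0.03054355 5.36448695 0.95778457] [1.37943198 0.21632862 0.29685982] 0.031756645679689985 [ 19.6158574    2.55265042  11.83287214 106.64202087  -6.58909095
  60.15296516 118.01989421]
```

View pics/s6.png

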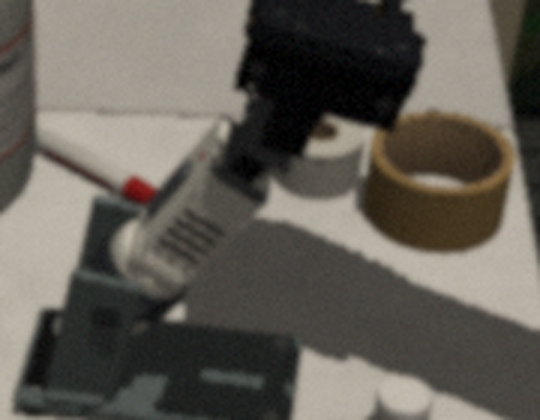

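```bash
python3 -m pendant '[-0.132,0.015,0.212,0,0,0,30, -0.132,0.015,0.212,0,0,0,30, -0.132,0.015,0.212,0,0,0,30, -0.132,0.015,0.212,0,0,0,30, -0.132,0.015,0.212,0,0,0,30, -0.132,0.015,0.212,0,0,0,30, -0.08,0.015,0.212,0,0,0,30, 0,0,0.3,0,0,0,30, 0,0,0,0,0,0,30]' 45
python3 - <<'E'
from h import *
o=env.get_obs();print(o['tool_rot'],o['tool_pos'],o['force'],o['wrist_torque'],o['grip_width'],o['qpos'])
d=snap('side','side7')
E
```

```text
time_s: 8.1
tool_pos: [0.464, -0.29, 0.2604]
tool_rot: [-90.0, -12.2, -6.1]
force: [0.1, -0.6, -1.7]
grip_width: 0.0319
[-90.04906371 -12.18710076  -6.14282534] [ 0.46400254 -0.29002574  0.26041141] [ 0.13463292 -0.55876233 -1.74254939] [ 0.04020899  0.35814184 -0.06220126] 0.031885453105543325 [ 20.13342913  -3.79526691  12.17420073 104.41504851  -4.84864598
  68.38468937 117.56681426]
```

View pics/side7.png

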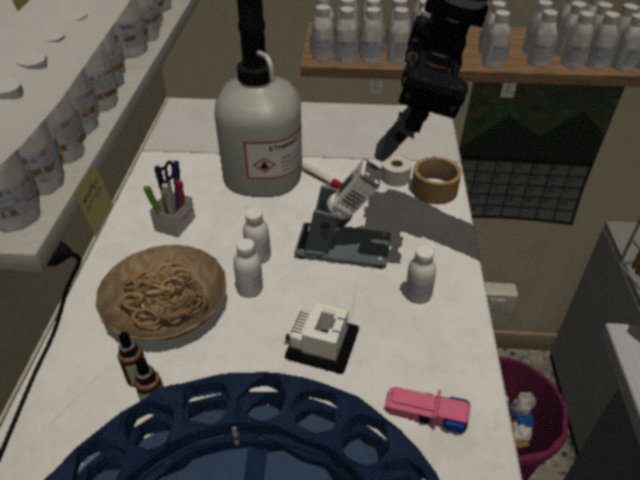

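```bash
python3 -m pendant '[0,0,0.9,0,0,0,30, 0,0,0.9,0.068,0.636,0,30, 0.4,0.6,0,0.068,0.636,0,30, 0.4,0.6,0,0.068,0.636,0,30, 0.4,0.6,0,0.068,0.636,0,30, 0.4,0.6,0,0.068,0.636,0,30, 0.27,0.68,0,0,0,-0.19,30, 0.27,0.68,0,0,0,-0.19,30, 0.27,0.68,0,0,0,-0.19,30, 0.27,0.68,0,0,0,-0.19,30]' 45
python3 -m pendant '[0,0,-0.5,0,0,0,30, 0,0,-0.5,0,0,0,30, 0,0,-0.5,0,0,0,30, 0,0,-0.5,0,0,0,30, 0,0,0,0,0,0,30, 0,0,0,0,0,0,30]'
python3 - <<'E'
from h import *
o=env.get_obs();print(o['tool_rot'],o['tool_pos'],o['force'],o['grip_width'],o['qpos'])
for n in('side','top','wrist'): snap(n,n+'8')
E
```

```text
time_s: 9.4
tool_pos: [0.5713, -0.0836, 0.3298]
tool_rot: [-90.0, 20.0, -13.8]
force: [0.2, -0.6, -1.3]
grip_width: 0.0317
time_s: 10.15
tool_pos: [0.5708, -0.0846, 0.2513]
tool_rot: [-90.0, 19.9, -13.7]
force: [-0.1, -0.2, -2.4]
grip_width: 0.032
[-89.99660317  19.8911877  -13.74678957] [ 0.57080538 -0.08463361  0.25132514] [-0.06949317 -0.156059   -2.42542004] 0.03199385952092646 [  4.26519471  24.50717146   4.19356827  74.23623934  -3.63154554
 101.1222602   84.55974041]
```

View pics/side8.png

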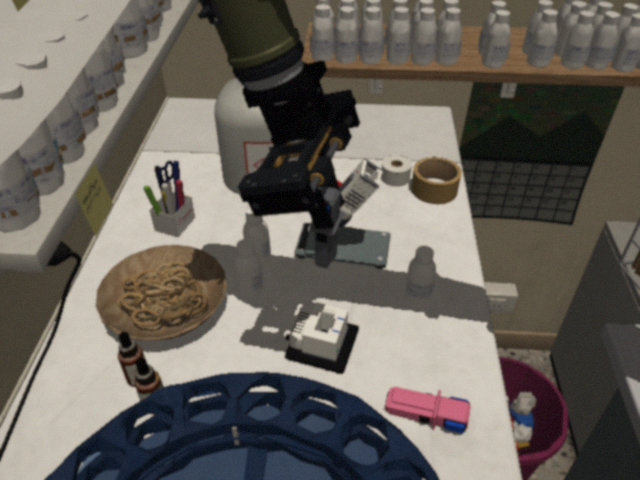

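View pics/top8.png

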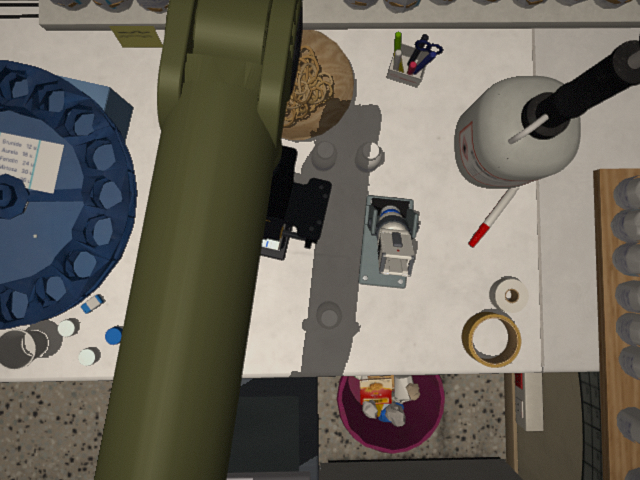

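View pics/wrist8.png

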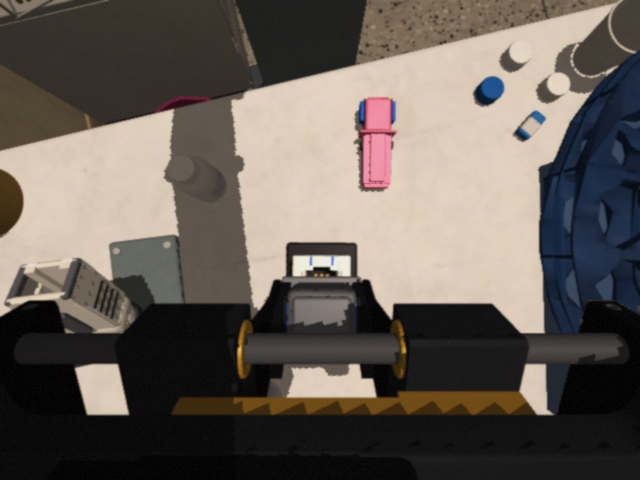

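```bash
python3 - <<'E'
import cv2
t=cv2.imread('pics/side8.png')[190:380,250:400];cv2.imwrite('pics/s8.png',cv2.convertScaleAbs(cv2.resize(t,None,fx=3.1,fy=3.1,interpolation=cv2.INTER_CUBIC),alpha=1.8))
t=cv2.imread('pics/wrist8.png')[235:340,265:380];cv2.imwrite('pics/w8.png',cv2.convertScaleAbs(cv2.resize(t,None,fx=5.7,fy=5.7,interpolation=cv2.INTER_CUBIC),alpha=1.7))
E
```

```text
(no output)
```

View pics/s8.png

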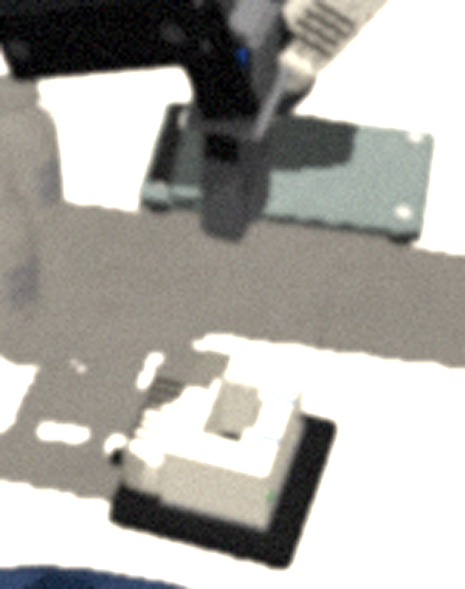

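View pics/w8.png

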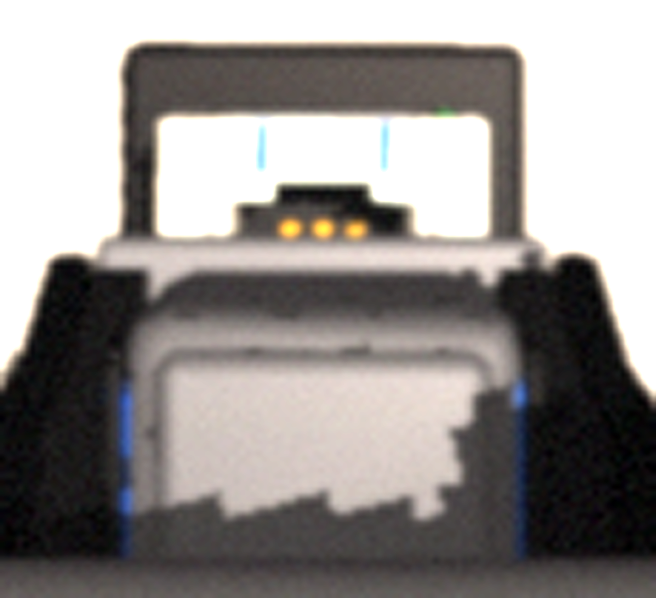

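```bash
cat > ov.py <<'E'
from h import *
from scipy.spatial.transform import Rotation as R
def model(foot,yaw,pitch):
    Rm=R.from_euler('zyx',[yaw,pitch,0],degrees=True).as_matrix()
    B=lambda x0,x1,y0,y1,z0,z1:[(a,b,c) for c in(z0,z1) for a,b in((x0,y0),(x1,y0),(x1,y1),(x0,y1))]
    bx=[B(-7,7,-15,15,0,5),B(-9,9,-17,17,5,64),B(-13,-9,-9,9,7,64),B(-16.5,14.5,-22,22,64,67.5),B(-13,13,-16,16,67.5,108),B(-9,9,17,20,50,57),B(-7,7,16,17.5,80,104)]
    return [np.array(foot)+(Rm@np.array(b).T).T/1e3 for b in bx]
def draw(f,out,crop,s,foot,yaw,pitch,alpha=1.8):
    im=cv2.imread(f'pics/{f}.png');y0,y1,x0,x1=crop
    a=cv2.convertScaleAbs(cv2.resize(im[y0:y1,x0:x1],None,fx=s,fy=s,interpolation=cv2.INTER_CUBIC),alpha=alpha)
    for k,b in enumerate(model(foot,yaw,pitch)):
        p=[tuple(int(round(v)) for v in ((proj(f,q)[0]-x0+.5)*s-.5,(proj(f,q)[1]-y0+.5)*s-.5)) for q in b]
        for i in range(4):
            for e in((i,(i+1)%4),(i+4,(i+1)%4+4),(i,i+4)): cv2.line(a,p[e[0]],p[e[1]],(0,0,255) if k%2 else (0,200,0),1)
    cv2.imwrite(f'pics/{out}.png',a)
E
python3 - <<'E'
from ov import *
o=env.get_obs();r=R.from_euler('xyz',o['tool_rot'],degrees=True).as_matrix()
g=o['tool_pos']-.019*r[:,1]
print('graspt',g)
# offset of pack_grip from grasp pt in pack frame: at driver diff world
Rd=R.from_euler('zyx',[-6.5,-32,0],degrees=True).as_matrix()
Rt=R.from_euler('xyz',[-89.9,-12,-6.13],degrees=True).as_matrix()
gp=np.array([.5065,-.2936,.174])-.019*Rt[:,1]
G=np.array([.501,-.2928,.1905]); off=Rd.T@(G-gp); print('off packframe mm',off*1e3)
off[1]=0
Rc=R.from_euler('z',-14,degrees=True).as_matrix()
foot=g+Rc@(off+np.array([.001,0,-.092]));print('foot',foot)
draw('side8','o8s',(170,300,270,380),5.5,foot,-14,0)
draw('wrist8','o8w',(235,340,265,380),5.7,foot,-14,0)
E
```

```text
graspt [ 0.57723072 -0.0862844   0.26967623]
off packframe mm [-2.4660104   0.1328319  -0.93669015]
foot [ 0.57580825 -0.08592974  0.17673954]
```

View pics/o8s.png

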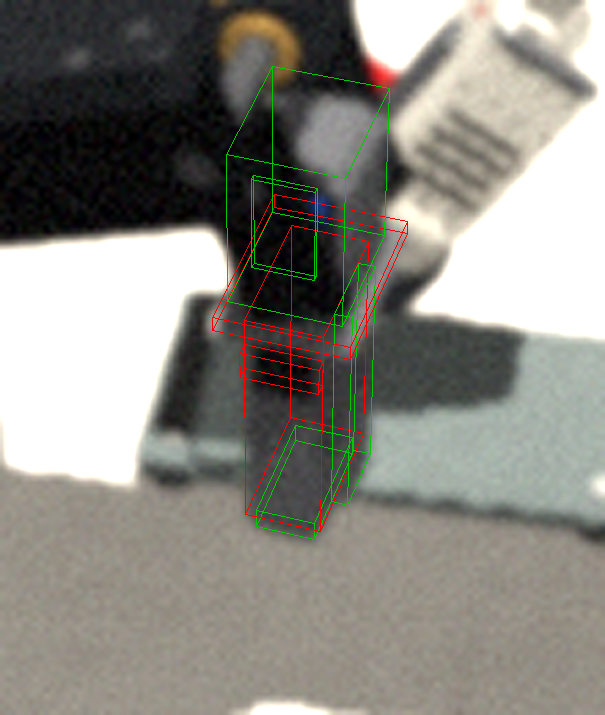

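View pics/o8w.png

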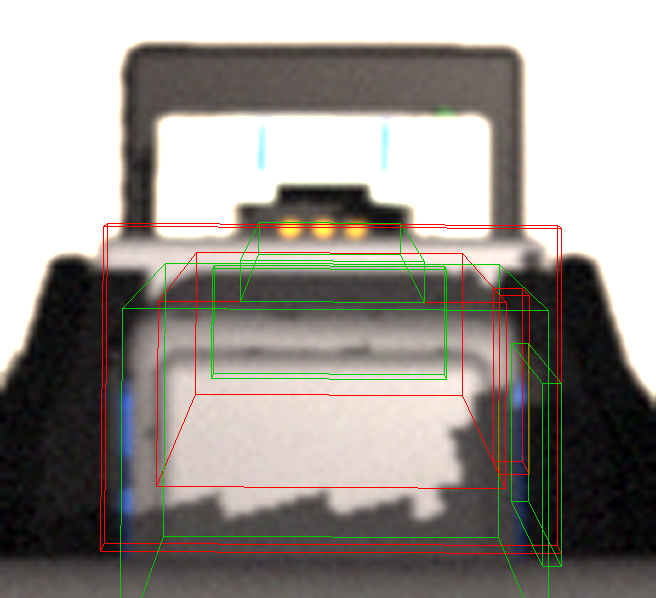

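```bash
python3 - <<'E'
from ov import *
np.set_printoptions(precision=4,suppress=True)
w=lambda x,y:('wrist8',265+(x+.5)/5.7-.5,235+(y+.5)/5.7-.5)
Rc=R.from_euler('z',-14,degrees=True).as_matrix()
L=lambda p:(Rc.T@(p-np.array([.577,-.087,0])))*1e3
for n,p,z in [('notch back',(323.5,187),.054),('notchL',(277,187),.054),('notchR',(370,187),.054),('well -x wall',(324,206),.054),('towerL',(157,117),.054),('towerR',(490,117),.054),('baseL',(128,48),.012),('baseR',(521,48),.012),('flL',(97,238),.1767+.0675),('flR',(545,240),.1767+.0675)]: print(n,L(atz(*w(*p),z)))
# side
s=lambda x,y:('side0',270+(x+.5)/2.6-.5,140+(y+.5)/2.6-.5)
for n,p in [('well c1',(136,444)),('c2',(171,448)),('c3',(150,503)),('c4',(117,492))]: print(n,L(atz(*s(*p),.054)))
s8=lambda x,y:('side8',270+(x+.5)/5.5-.5,170+(y+.5)/5.5-.5)
E
python3 - <<'E'
import cv2
t=cv2.imread('pics/side0.png')[295:370,280:365];cv2.imwrite('pics/s0c.png',cv2.resize(t,None,fx=8,fy=8,interpolation=cv2.INTER_CUBIC))
E
```

```text
notch back [-12.889    0.1589  54.    ]
notchL [-12.8475  -8.8304  54.    ]
notchR [-12.9305   9.1486  54.    ]
well -x wall [-9.2258  0.2726 54.    ]
towerL [-26.2585 -32.1302  54.    ]
towerR [-26.5579  32.3269  54.    ]
baseL [-40.6068 -42.013   12.    ]
baseR [-41.0023  42.6092  12.    ]
flL [-16.7261 -21.8336 244.2   ]
flR [-16.7325  21.1858 244.2   ]
well c1 [  7.3389 -15.7653  54.    ]
c2 [-11.9827 -18.931   54.    ]
c3 [-12.2577  21.3787  54.    ]
c4 [ 6.8764 19.6734 54.    ]
```

View pics/s0c.png

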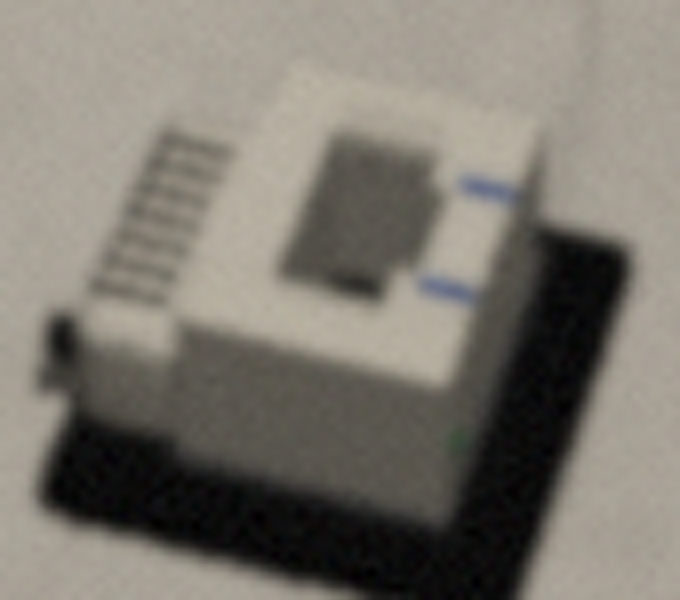

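```bash
python3 - <<'E'
from ov import *
np.set_printoptions(precision=4,suppress=True)
Rc=R.from_euler('z',-14,degrees=True).as_matrix()
L=lambda p:(Rc.T@(p-np.array([.577,-.087,0])))*1e3
s=lambda x,y:('side0',280+(x+.5)/8-.5,295+(y+.5)/8-.5)
for p in [(333,130),(438,155),(385,297),(280,275),(300,65),(545,125),(445,387),(185,325)]: print(L(atz(*s(*p),.054)))
print(L(np.array([.57581,-.08593,.1])))
E
```

```text
[  8.2549 -14.7742  54.    ]
[-11.4496 -14.9439  54.    ]
[-11.8981  18.7812  54.    ]
[ 7.0415 19.7535 54.    ]
[ 18.6972 -27.7509  54.    ]
[-27.8068 -27.6103  54.    ]
[-27.4279  34.2811  54.    ]
[19.3061 35.281  54.    ]
[ -1.4135   0.7503 100.    ]
```

```bash
python3 -m pendant '[0.016,0.014,-0.5,0,0,-0.02,30, 0,0,-0.7,0,0,0,30, 0,0,-0.7,0,0,0,30, 0,0,-0.5,0,0,0,30, 0,0,-0.2,0,0,0,30, 0,0,0,0,0,0,30, 0,0,0,0,0,0,30]' 45
python3 - <<'E'
from ov import *
o=env.get_obs();r=R.from_euler('xyz',o['tool_rot'],degrees=True).as_matrix()
g=o['tool_pos']-.019*r[:,1];print(g,o['tool_rot'],o['force'])
Rc=R.from_euler('z',-14,degrees=True).as_matrix()
foot=g+Rc@np.array([-.0015,0,-.0929]);print(foot)
snap('side','side9');snap('wrist','wrist9')
draw('side9','o9s',(240,380,270,380),5,foot,-14,0,1.3)
draw('wrist9','o9w',(235,340,265,380),5.7,foot,-14,0,1.2)
E
```

```text
time_s: 11.18
tool_pos: [0.5718, -0.0842, 0.1479]
tool_rot: [-90.0, 19.8, -14.0]
force: [1.0, -0.8, -1.2]
grip_width: 0.0317
[ 0.57806471 -0.08575283  0.16574307] [-89.98966823  19.8233117  -13.95073934] [ 0.95277697 -0.76152504 -1.23566787]
[ 0.57660926 -0.08538995  0.07284307]
```

View pics/o9s.png

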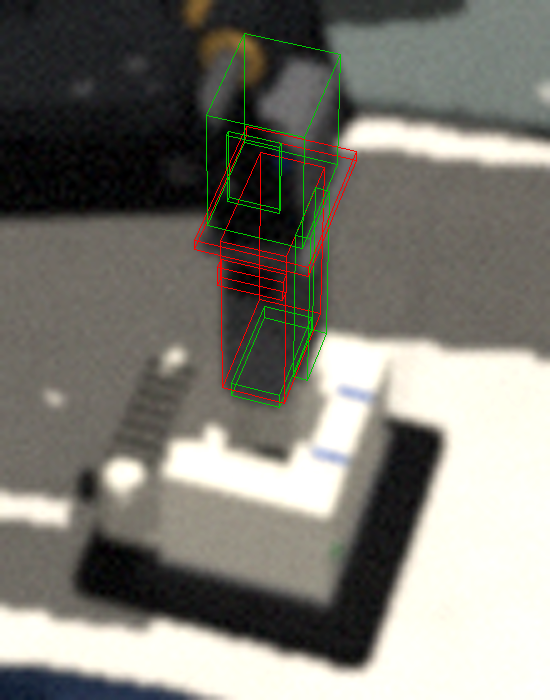

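View pics/o9w.png

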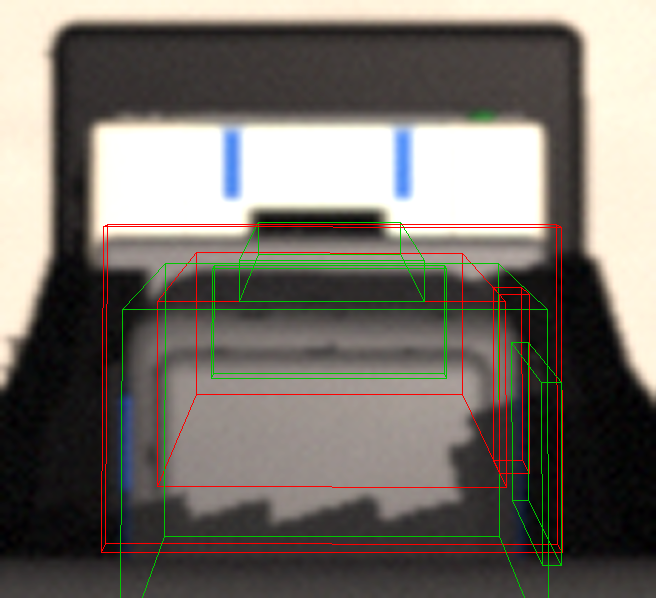

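```bash
python3 - <<'E'
import cv2
t=cv2.imread('pics/wrist9.png')[235:300,265:380];cv2.imwrite('pics/w9.png',cv2.resize(t,None,fx=6.9,fy=6.9,interpolation=cv2.INTER_CUBIC))
t=cv2.imread('pics/side9.png')[280:350,295:365];cv2.imwrite('pics/s9.png',cv2.convertScaleAbs(cv2.resize(t,None,fx=8,fy=8,interpolation=cv2.INTER_CUBIC),alpha=1.6))
E
```

```text
(no output)
```

View pics/w9.png

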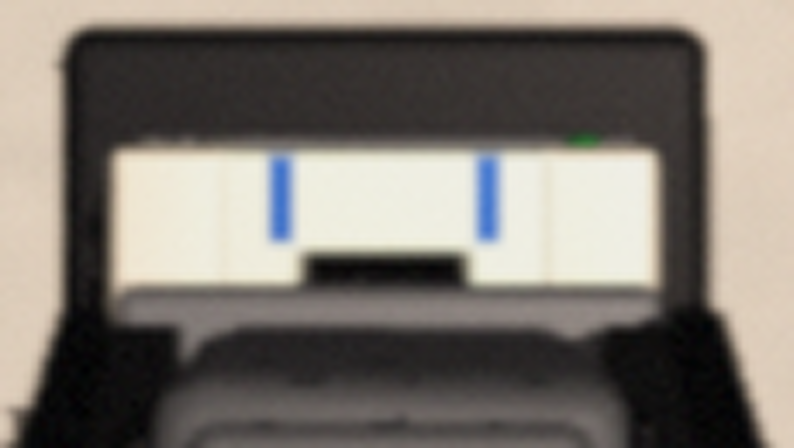

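View pics/s9.png

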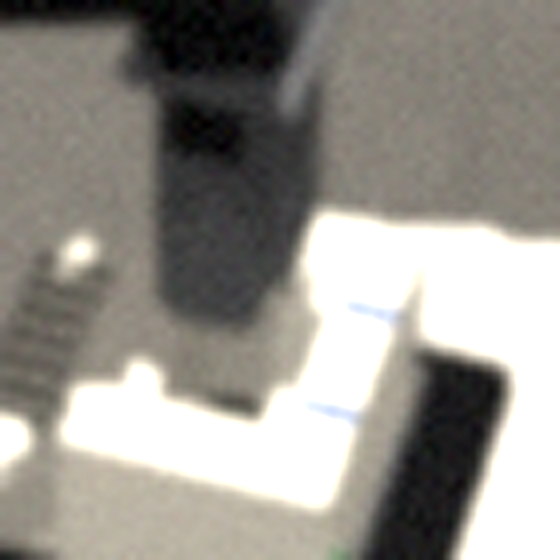

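```bash
python3 - <<'E'
from ov import *
np.set_printoptions(precision=2,suppress=True)
Rc=R.from_euler('z',-14,degrees=True).as_matrix()
L=lambda p:(Rc.T@(p-np.array([.577,-.087,0])))*1e3
w=lambda x,y:('wrist9',265+(x+.5)/6.9-.5,235+(y+.5)/6.9-.5)
for n,p,z in [('notchL',(303,254),.054),('notchR',(467,254),.054),('markL',(281,154),.054),('markLbot',(281,243),.054),('towerL',(112,149),.054),('towerR',(658,149),.054),('bl',(67,29),.012),('br',(707,29),.012),('flL',(115,287),.1403),('flR',(663,287),.1403)]: print(n,L(atz(*w(*p),z)))
w=lambda x,y:('w1',295+(x+.5)/7-.5,235+(y+.5)/7-.5)
for n,p,z in [('notch',(327,292),.054),('wall',(300,317),.054),('far wall',(329,414),.054),('markbot',(258,288),.054),('tower',(330,227),.054),('b',(300,53),.012)]: print(n,L(atz(*w(*p),z)))
s=lambda x,y:('side9',295+(x+.5)/8-.5,280+(y+.5)/8-.5)
# side: foot bottom corners (180,315)? (245,328); well near-wall
print('well near -y.. corner',L(atz(*s(168,385),.054)),L(atz(*s(262,412),.054)))
print('foot near',L(atz(*s(180,315),.0728)),L(atz(*s(248,328),.0728)), 'ridge side?')
E
```

```text
notchL [-13.82  -9.48  54.  ]
notchR [-13.84   9.51  54.  ]
markL [-25.39 -12.06  54.  ]
markLbot [-15.09 -12.03  54.  ]
towerL [-25.94 -31.66  54.  ]
towerR [-26.02  31.66  54.  ]
bl [-41.4  -42.68  12.  ]
br [-41.5   43.05  12.  ]
flL [-16.22 -21.27 140.3 ]
flR [-16.27  22.21 140.3 ]
notch [-14.75  -0.23  54.  ]
wall [-10.11  -4.79  54.  ]
far wall [ 8.29  0.43 54.  ]
markbot [-15.54 -12.02  54.  ]
tower [-26.71   0.12  54.  ]
b [-43.98  -3.22  12.  ]
well near -y.. corner [ 6.4 17.2 54. ] [-11.07  17.89  54.  ]
foot near [ 4.4  16.41 72.8 ] [-7.65 15.58 72.8 ] ridge side?
```

```bash
python3 -m pendant '[-0.011,-0.013,0,0,0,0,30, 0,0,-0.2,0,0,0,30, 0,0,-0.2,0,0,0,30, 0,0,-0.1,0,0,0,30, 0,0,-0.1,0,0,0,30, 0,0,-0.1,0,0,0,30, 0,0,0,0,0,0,30]' 45
python3 - <<'E'
from ov import *
o=env.get_obs();print(o['force'],o['wrist_torque'],o['tool_pos'],o['tool_rot'])
snap('side','side10');snap('wrist','wrist10')
t=cv2.imread('pics/side10.png')[260:360,270:370];cv2.imwrite('pics/s10.png',cv2.convertScaleAbs(cv2.resize(t,None,fx=5.5,fy=5.5,interpolation=cv2.INTER_CUBIC),alpha=1.6))
E
```

```text
time_s: 12.15
tool_pos: [0.5705, -0.0846, 0.1185]
tool_rot: [-90.0, 20.0, -14.0]
force: [0.3, 0.2, -0.7]
grip_width: 0.0317
[ 0.34535111  0.21355884 -0.67010977] [-0.11536251 -0.47720255 -0.01006389] [ 0.57048482 -0.08455921  0.11848658] [-90.00585225  19.97012906 -13.9532971 ]
```

View pics/s10.png

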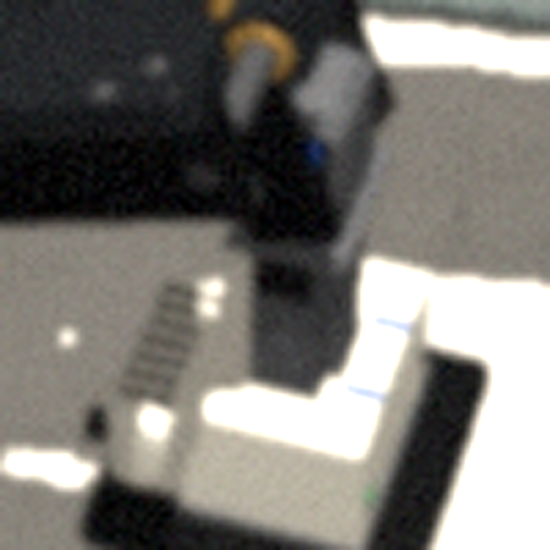

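```bash
python3 -m pendant '[0,0,-0.15,0,0,0,30, 0,0,-0.15,0,0,0,30, 0,0,-0.15,0,0,0,30, 0,0,-0.15,0,0,0,30, 0,0,-0.1,0,0,0,30, 0,0,0,0,0,0,30]' 45
python3 - <<'E'
from h import *
o=env.get_obs();print(o['force'],o['wrist_torque'],o['tool_pos'])
E
```

```text
time_s: 13.0
tool_pos: [0.5704, -0.0846, 0.0904]
tool_rot: [-90.0, 20.0, -14.0]
force: [0.0, 0.3, -1.2]
grip_width: 0.0314
[ 0.03445845  0.33570175 -1.24401683] [-0.08205838 -0.55128839  0.00827711] [ 0.57044291 -0.08455025  0.09039461]
```

```bash
python3 -m pendant '[0,0,-0.05,0,0,0,30, 0,0,-0.04,0,0,0,30, 0,0,0,0,0,0,30]' 45
python3 -m pendant '[0,0,-0.04,0,0,0,30, 0,0,0,0,0,0,30]' 45
```

```text
time_s: 13.38
tool_pos: [0.5708, -0.0846, 0.0874]
tool_rot: [-90.0, 19.9, -13.9]
force: [0.4, 0.8, -0.3]
grip_width: 0.0317
time_s: 13.62
tool_pos: [0.5709, -0.0846, 0.0873]
tool_rot: [-90.0, 19.9, -13.9]
force: [-1.0, -0.3, 5.8]
grip_width: 0.0317
```

Contact begins at TCP z 0.0873 (foot ≈ 0.012 predicted). I'll press a little further to confirm that it stops.

```bash
python3 -m pendant '[0,0,-0.05,0,0,0,30, 0,0,0,0,0,0,30]' 45
python3 -m pendant '[0,0,-0.05,0,0,0,30, 0,0,0,0,0,0,30]' 45
python3 - <<'E'
from ov import *
o=env.get_obs();r=R.from_euler('xyz',o['tool_rot'],degrees=True).as_matrix()
g=o['tool_pos']-.019*r[:,1]
foot=g+R.from_euler('z',-14,degrees=True).as_matrix()@np.array([-.0015,0,-.0929]);print(o['force'],o['wrist_torque'],foot)
snap('side','side11');snap('wrist','wrist11')
draw('side11','o11s',(250,370,270,380),5,np.array([.5768,-.0870,.012]),-14,0,1.4)
E
```

```text
time_s: 13.88
tool_pos: [0.571, -0.0847, 0.0873]
tool_rot: [-90.0, 19.9, -13.9]
force: [-2.4, 0.2, 13.6]
grip_width: 0.0316
time_s: 14.12
tool_pos: [0.5711, -0.0847, 0.0872]
tool_rot: [-90.0, 19.9, -13.9]
force: [-3.9, 0.0, 22.0]
grip_width: 0.0318
[-3.87024233  0.03789948 22.00129953] [0.43279418 2.23424202 0.12200391] [ 0.57593964 -0.08595119  0.01218595]
```

View pics/o11s.png

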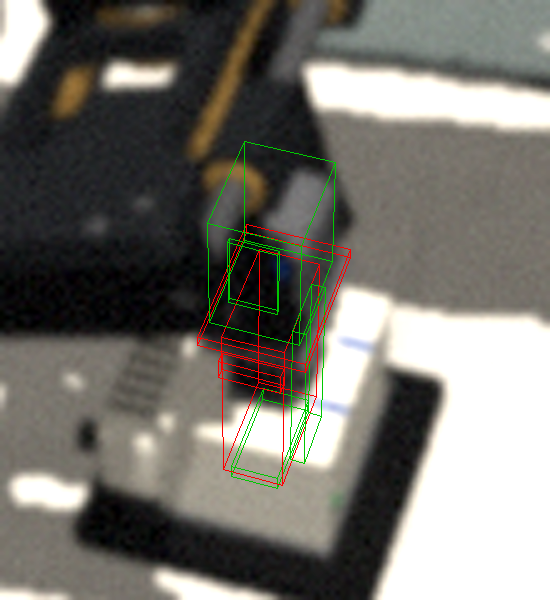

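```bash
python3 -m pendant '[0,0,0.1,0,0,0,30, 0,0,0,0,0,0,34, 0,0,0,0,0,0,40, 0,0,0,0,0,0,46, 0,0,0,0,0,0,60, 0,0,0,0,0,0,75, 0,0,0,0,0,0,75, 0,0,0,0,0,0,75]'
python3 -m pendant '[0.07,-0.018,0.2,0,0,0,75, 0.1,-0.025,0.28,0,0,0,75, 0.17,-0.04,0.47,0,0,0,75, 0.17,-0.04,0.47,0,0,0,75, 0.17,-0.04,0.47,0,0,0,75, 0.17,-0.04,0.7,0,0,0,75, 0,0,0.8,0,0,0,75, 0,0,0.5,0,0,0,75, 0,0,0,0,0,0,75]'
python3 - <<'E'
from ov import *
o=env.get_obs();print(o['force'],o['tool_pos'])
snap('side','side12');snap('wrist','wrist12')
draw('side12','o12s',(250,370,270,380),5,np.array([.5768,-.0870,.012]),-14,0,1.2)
E
```

```text
time_s: 15.22
tool_pos: [0.5705, -0.0845, 0.0853]
tool_rot: [-90.0, 20.0, -14.0]
force: [-0.0, 0.2, 0.1]
grip_width: 0.0729
time_s: 16.35
tool_pos: [0.6056, -0.0929, 0.2432]
tool_rot: [-90.0, 19.7, -13.9]
force: [0.0, 0.2, 0.3]
grip_width: 0.075
[0.03756357 0.1988675  0.32707886] [ 0.60562204 -0.09290976  0.24315895]
```

View pics/o12s.png

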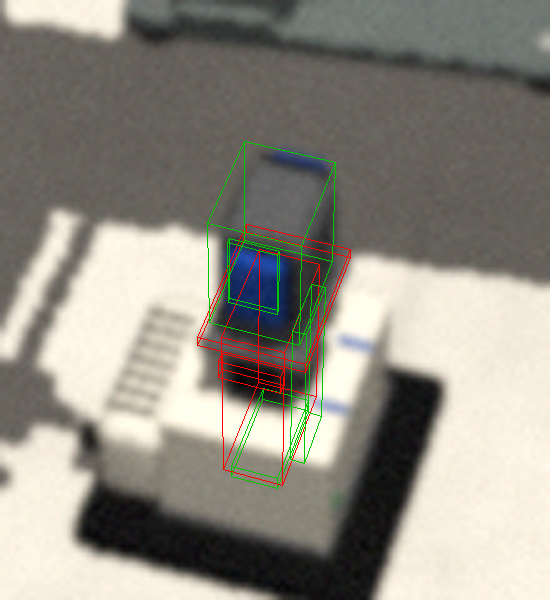

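View pics/wrist12.png

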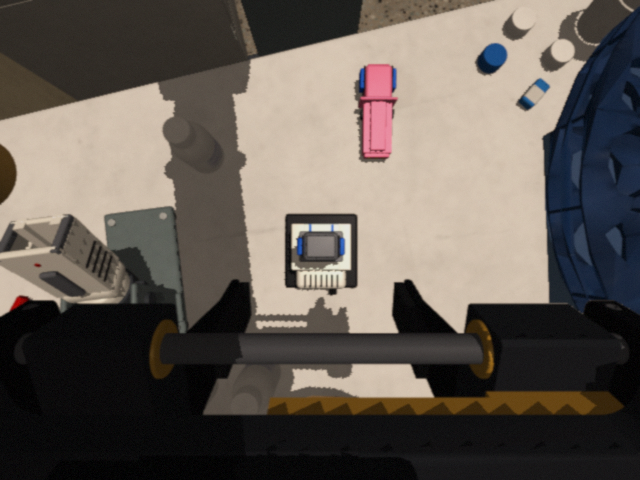

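View pics/side12.png

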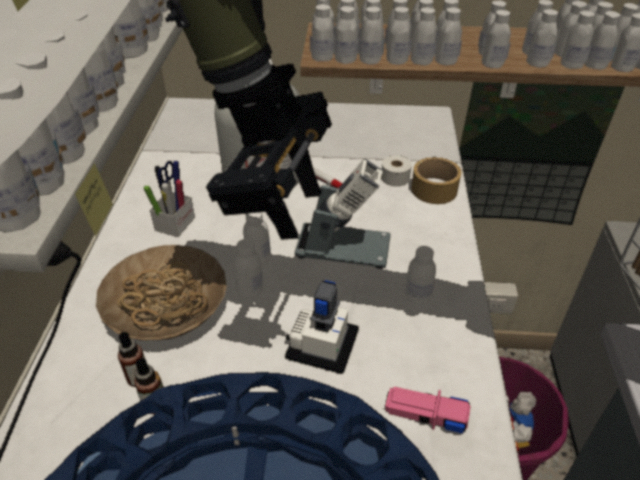

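```bash
python3 - <<'E'
from h import *
w=lambda f:cv2.imread(f'pics/{f}.png')[120:480,150:480].astype(int)
print(env.get_obs()['time_s']); print(env.sign_off())
E
```

```text
16.45
the job is handed in; nothing more can be done
None
```

I squeezed both blue buttons and drew the pack out of the driver along the handle axis. I then turned it upright, slid it into the charger with its ridge in the notch, pressed it home and let go. I handed the job in at 16.45 s of the 42 s allowed; sign-off gives no verdict.

**Seating:** The pack stopped firmly with 22 N on the wrist, and the foot came out at 12.2 mm by my calculation, against a floor at 12 mm. After release, the side picture overlaid with a model of the seated pack agreed to about 1 pixel. The wrist picture showed the pack square in the well.

**After release:** The gripper was clear and read about 0.3 N, so it was touching nothing. The bottles were still standing at the same pixels in the side view where I could see them. One of the two behind was mostly hidden by the arm and its shadow. The pink look-alike was not touched.

**What differed or disagreed:**
- **Grip angle:** The arm could not reach a tool position in line with the pack, because joint 2 hit its limit. I gripped the pack with the tool about 20° off its axis instead.
- **Grip opening:** It read 32 mm rather than 35 mm with the buttons fully in.
- **Camera offsets:** The side and wrist views differed by 1–2 mm. I averaged them, corrected with a closer look before entering, and the pack went in without resistance.

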